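Hold the specimen case open with its lever

TASK

Open the heavy lid of the specimen case with its hand lever, touching only the yellow stop and the lever and never the lid. First push the yellow safety stop all the way in by its near upright tab so that its post is clear of the lever, then press down the red pad at the lever's long end until the lid's free edge stands above the red line on the white gauge post. Finish while still holding the pad down with the fingertips; do not raise the lever the other way, and pick up or shift nothing else.

Things in the scene. Friction and masses are not known exactly. Their poses are not given: they have to be found in the camera images.
- station: Fixed station: grey base board 250 x 510 x 12 mm with case, lever, stop and gauge. Origin on the table below the lever's pivot (63.5 mm up). x = the way the stop slides in (away from the robot, but for the yaw), y = from pivot to case, z up. The wooden case spans y 72 to 242 mm, x -110 to 110 mm, rim 67 mm high. Steel cheeks 78 mm high hold the pivot.
- gauge_line (a point): Middle of the red line (4 mm tall) on the white gauge post, 100 mm above the table; the post is 10 mm thick, 130 mm high, at station x = 114, y = 18 mm, beside the lid's free edge.
- lid (a joint): Opening angle of the heavy dark steel lid (228 x 207 x 14 mm, 3.2 to 4.8 kg), hinged on its +y edge (y = 242, z = 67 mm): 0 closed, positive = free edge raised, rad. The lever's nose lifts its free edge; let go, it falls shut. Its free edge reaches the red line at about 0.16 (lever at about 0.5); with the lever fully down it reads about 0.24.
- lid_edge (a point): Middle of the lower free (-y) edge of the lid; 67 mm above the table when closed.
- lever (a joint): Angle of the blue lever about its pivot (axis along station x): about 0.03 at rest, positive = long end pressed down, hard end stop at 0.80 rad. Fully down the pad is about 30 mm above the table. Pressing takes about 3 to 11 N at the pad. Negative would be the long end lifted. With the stop out (not pushed in) its post blocks the lever at about 0.07 rad.
- lever_pad (a point): Centre of the top face of the red pad, 44 mm (x) by 46 mm, 10 mm thick, at the end of the lever's 190 mm long arm, which runs from the pivot to station -y and rises at 0.6 rad at rest (pad about 175 mm above the table). As the lever is pressed the pad swings down on an arc about the pivot. The arm is 20 mm wide.
- stop (a joint): How far the yellow safety stop is slid in, m: starts at 0 to 0.010 (its post under the lever), fully in at 0.045 (end stop). Pushed along station +x, about 2 N of friction, stays where it is left. The post clears the lever from about 0.021 and must be in beyond 0.030.
- stop_tab (a point): Middle of the top edge of the yellow tab's near face, the face to push (looks to station -x). The tab is an upright plate 40 mm wide (y), 12 mm thick, its top 103.5 mm above the table; nothing stands in front of the near face within 60 mm. A 20 x 20 mm blocking post of height 106 mm stands 100 mm further along +x on the same low bar.
- sherd_a: Loose clay sherd on the base board, about 45 x 40 x 14 mm, beyond the lever. Origin centre of underside. Leave alone.
- sherd_b: Loose pinkish clay sherd on the base board, about 45 x 50 x 16 mm, on the robot's side of the red pad. Leave alone.
- sherd_c: Loose clay sherd on the table beyond the station, about 55 x 50 x 15 mm. Leave alone.
- cone: Loose clay cone standing on its wide end, 68 mm across, 114 mm high. Origin centre of its underside. Leave alone.
- magnifier: Black hand magnifier lying on the table, 94 mm across, handle 95 mm. Leave alone.
- brush: Brush 170 mm long lying on the robot's side of the station. Leave alone.
- jar: Closed jar 52 mm across, 70 mm high. Leave alone.

How it is judged:
By the outcome, as a careful person would: the job done as asked, in the order asked, and still so for the second after the job is handed in, while the arm keeps its last pose, push and grip.
It also fails if it takes over 51 s, if anything falls off the work surface, if the arm or the gripper's body presses on something with over 40 N, if the wrist force passes 120 N, or if a joint passes its speed limit or range.

ROBOT

A 6-joint arm with a two-finger parallel gripper is mounted at the origin on the work surface. World frame = base frame: x ahead of the robot, y to its left, z up, the work surface at z = 0. Lengths are in m, angles in rad, forces in N, time in s.
With the tool pointing down it reaches from about 0.425 to 0.95 m from the base axis. Payload 3.5 kg.
Tool frame: the origin (TCP) lies at the very end of the fingers, on their centre line; the grasp point (between the pads) lies 19 mm behind it (grip_depth is the distance from the TCP to the grasp point, in m); x points along the fingers, z is the direction in which the jaws open and shut, and the axes are right-handed (so a half turn about x gives the same grasp; the last joint's range is limited). The gripper opens to 85 mm and grips with 20 to 120 N. Pads are 22 mm wide; open, the fingers measure 114 mm over their backs; the gripper's body (76 mm by 85 mm) begins 54 mm behind the grasp point. The pads swing forward as they close: fully open they stand 13 mm farther back than shut.
Start: joints at [1.178, 0.286, 1.577, -0, 1.279, -0.15], TCP at [0.162, 0.655, 0.231] pointing down, gripper open.
Joint ranges: [-2.77, 2.77], [-0.9, 2.22], [0.21, 2.48], [-1.53, 4.67], [0.24, 2.81], [-2.84, 2.84]. Speed limits (rad/s): [2.79, 2.79, 3.14, 3.14, 3.14, 3.14].

INTERFACE

Orientations are given as a unit quaternion [x, y, z, w].
In Python, from plant import get_state, read_camera, calibration, sign_off, recognise, grip_depth gives the robot as it stands. The module is installed in compiled form; this text tells all that it offers.
- The arm moves only by the tool servo_tool, never from a script. Its argument "deltas" is a list that holds one entry, the list of rows, each a list of 4 numbers: the shift along the world's x, y, z scaled (see below), then the turn about the world's z scaled (see below). In form: [[[tx, ty, tz, spin], ...]]. A call has exactly 5 rows; each row is the pose to reach, as a shift and turn from the pose commanded when the call began; what a row does not reach only later rows make up. The controller multiplies each number of a shift by 10 cm and each number of a turn by 90 degrees. A row lasts 1/10 s, in which the tool goes at most 50 mm and 8.59 degrees, less where a joint would pass 70% of its speed; a pose out of reach is approached as far as the arm can. A call with a number of a shift or a turn outside -1 to 1 is refused whole. A call with a gripper value outside its range is refused whole. "claw" is the gripper's target within -1 to 1 (fully open at 1, half-way at 0, shut at -1), set as the call begins (left out, the last holds). The fingers move at their own pace and stop on an object; "force" is the grip in N (left out, the last holds). Time passes only in rows, so rows that repeat a pose let the fingers close, or fill a call up. It gives the time, the measured TCP pose, the force and the opening at its end, in the units of the state.
- get_state(): the state, without advancing time (a new reading comes with each control period).
- read_camera(name): name is "scene" or "top" or "wrist"; returns the picture (480x640x3 uint8, blue, green, red); there is no depth.
- calibration(name): a dict with "intrinsics" (3x3 intrinsics, pixels), "R" (3x3) and "t" (3): a world point X has camera coordinates R X + t; the wrist camera has in their place "T_tool_cam" (4x4, takes a point from camera to tool coordinates, whose origin is the TCP and whose axes are the tool frame's). Camera axes: x right, y down, z forward; pixel columns grow to the right and rows downward; lengths in m; the calibration is good to about 2 mm. A picture is of the moment at which its call begins: read the wrist's pose just before it. calibration takes no time and is no camera call.
- sign_off(): hands the job in, once; it reports no verdict.
Trained networks look in the newest picture that a camera, given by its name, has taken for a name from the list of things; names that differ only in an ending like _2 or _b are one class to them, and where a whole thing is asked for, a point or a joint stands for the part that bears it (a point fixed in the world has none). Each returns a list of dicts, best first, with "p" (0 to 1); they miss things now and then, are a little off and sometimes report something else, mostly with a low value. They report only what shows in the picture. A call takes as long as a camera call.
- recognise(camera, query): "at" ([x, y, z] in m, in world coordinates, good to about 4 mm: the middle of the surface that is visible of it).
The state is a dict: "time": time; "qpos": joint angles; "dq": joint speeds; "joint_efforts": joint torques, N m; "eef_pos": TCP position; "tcp_rot": TCP orientation; "contact_force": force on the tool from outside, world axes, zero at the start; "wrist_torque": the same for the moment, N m; "opening": opening from 0.0 (shut) to 1.0 (fully open).
Only numpy, scipy, OpenCV 4.12 (cv2) and the standard library are available. Lean on these libraries where they do the work, as an engineer would, in place of code of your own. Each camera call takes 0.05 s, during which the arm holds its last target. There are 200 camera calls.

## Working session

There is one attempt and no reset: what is moved stays moved. The work goes in short steps, Python scripts to look and compute and a tool call to move; the robot and the scene stay as the last step left them, time stands still between calls to the robot, and variables do not carry over. Pictures are saved under pics/ and viewed, about 8 in all and at most 12, crops included, and the job is handed in when it is done.

Besides the shell and the picture viewer there is one more tool, called after "Call:" by a JSON object that holds its "fn" and its "kwargs". servo_tool: Moves the arm, as the interface text tells. Its arguments: {"type":"object","properties":{"deltas":{"type":"array"},"claw":{"type":"number"},"force":{"type":"number"}},"required":["deltas"]}

```bash
mkdir -p pics
python3 - <<'E'
from plant import *
import cv2,numpy as np
s=get_state(); print({k:np.round(v,3) for k,v in s.items()}, grip_depth)
for c in ("scene","top"):
    cv2.imwrite(f"pics/{c}0.png",read_camera(c))
    for q in ("stop_tab","lever_pad","gauge_line","lid_edge","stop","station"):
        try: print(c,q,[(np.round(d["at"],3).tolist(),round(d["p"],2)) for d in recognise(c,q)[:3]])
        except Exception as e: print(c,q,e)
E
```

```text
{'time': np.float64(0.0), 'qpos': array([ 1.178,  0.287,  1.578, -0.   ,  1.279, -0.15 ]), 'dq': array([-0.001, -0.001,  0.002, -0.001,  0.001, -0.001]), 'joint_efforts': array([-0.0000e+00, -4.0600e+01, -2.9262e+01, -0.0000e+00,  6.0000e-03,
        0.0000e+00]), 'eef_pos': array([0.162, 0.655, 0.23 ]), 'tcp_rot': array([-0.436,  0.558,  0.435,  0.556]), 'contact_force': array([0.03 , 0.57 , 0.179]), 'wrist_torque': array([-0.012, -0.027, -0.085]), 'opening': np.float64(0.998)} 0.0187
scene stop_tab [([0.503, -0.076, 0.058], 0.86)]
scene lever_pad [([0.6, -0.093, 0.127], 0.59)]
scene gauge_line [([0.615, 0.069, 0.075], 0.56)]
scene lid_edge [([0.611, 0.16, 0.08], 0.84)]
scene stop [([0.508, -0.078, 0.053], 0.78)]
scene station [([0.617, 0.069, 0.065], 0.58)]
top stop_tab [([0.537, -0.074, 0.03], 0.57)]
top lever_pad [([0.593, -0.098, 0.138], 0.66)]
top gauge_line [([0.575, 0.042, 0.077], 0.66), ([0.492, -0.309, 0.073], 0.27)]
top lid_edge [([0.58, 0.146, 0.083], 0.88)]
top stop [([0.593, -0.101, 0.138], 0.3)]
top station [([0.578, 0.044, 0.075], 0.93)]
```

View pics/scene0.png

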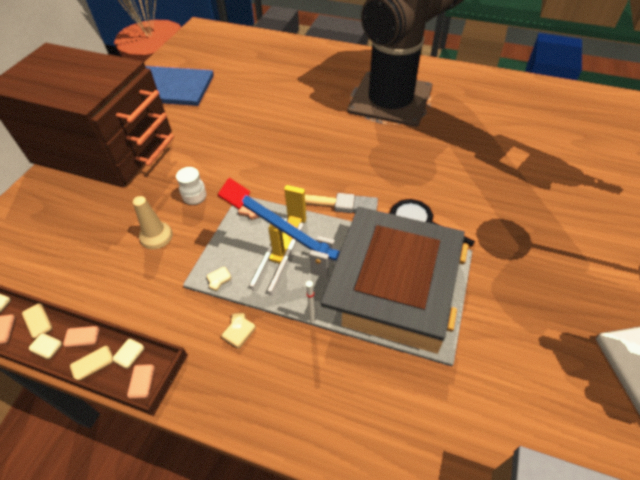

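View pics/top0.png

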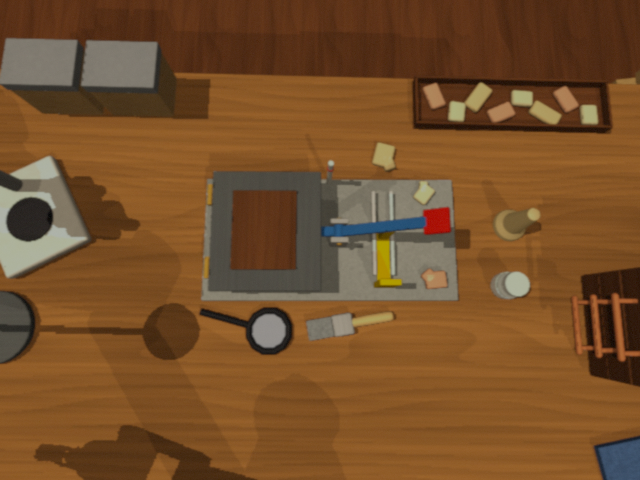

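Scene: red pad at (234,193), yellow tab at (295,203), gauge line near (310,290). Top: pad at (437,221), tab at (390,283), gauge top at (331,163), sherd_b at (434,279). Next I'll magnify to pick pixels.

Run:
```python
import cv2,numpy as np
a=cv2.imread("pics/scene0.png")[165:315,210:350]; b=cv2.imread("pics/top0.png")[150:310,310:470]
a=cv2.resize(a,None,fx=4,fy=4,interpolation=cv2.INTER_CUBIC)[:600]
cv2.imwrite("pics/a.png",a)
b=cv2.resize(b,None,fx=3.75,fy=3.75,interpolation=cv2.INTER_CUBIC); cv2.imwrite("pics/b.png",b)
```

```text
(no output)
```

View pics/a.png

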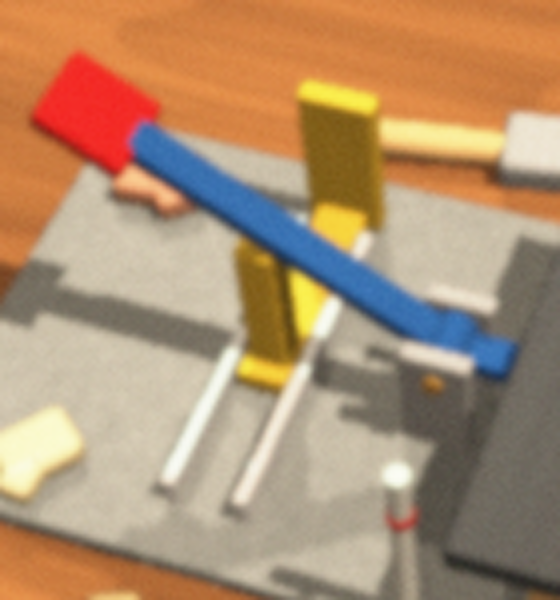

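View pics/b.png

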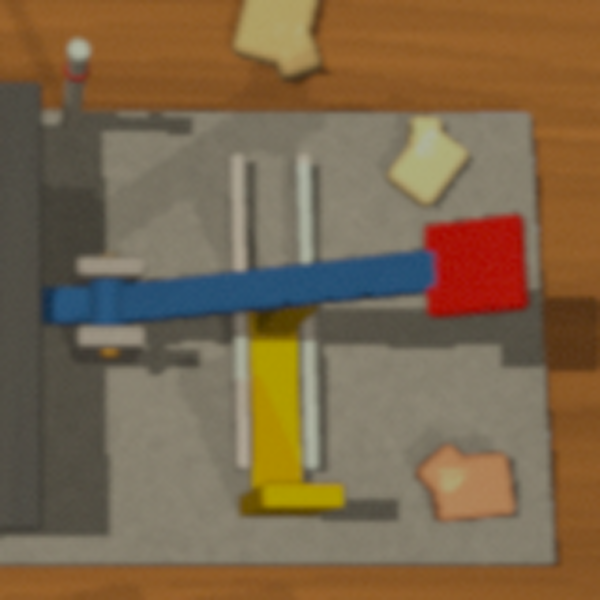

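```bash
cat > h.py <<'E'
import numpy as np,cv2
from plant import *
def P(c):
    k=calibration(c); return np.array(k["intrinsics"])@np.c_[k["R"],k["t"]]
def tri(a,b,sa=4,sb=3.75):
    a=np.array([210,165])+np.array(a)/sa; b=np.array([310,150])+np.array(b)/sb
    X=cv2.triangulatePoints(P("scene"),P("top"),a.reshape(2,1).astype(float),b.reshape(2,1).astype(float)); return X[:3,0]/X[3,0]
def plane(c,uv,z):
    p=P(c); A=p[:,:3]; o=-np.linalg.solve(A,p[:,3]); d=np.linalg.solve(A,[*uv,1]); return o+d*(z-o[2])/d[2]
E
python3 - <<'E'
from h import *
R=lambda v:np.round(v,4)
for n,a,b in (("pad",(98,112),(476,265)),("tabL",(305,81),(345,508)),("tab",(343,87),(305,508)),("tabR",(380,94),(266,510)),("gauge",(401,522),(76,74)),("padc1",(80,52),(527,303)),("padc2",(35,118),(520,215)),("tabfar",(340,98),(305,486))): print(n,R(tri(a,b)))
for uv in ((555,562),(530,112),(45,112)):
    print("board",R(plane("top",(310+uv[0]/3.75,150+uv[1]/3.75),.012)))
print("board left",R(plane("top",(203,299),.012)))
for n,q in (("tab",(305,508)),): print(R(plane("top",(310+q[0]/3.75,150+q[1]/3.75),.1035)),R(plane("scene",(210+343/4,165+87/4),.1035)))
print(R(plane("scene",(210+98/4,165+28),.175)),R(plane("top",(436.9,220.7),.175)))
E
```

```text
pad [ 0.5917 -0.1475  0.168 ]
tabL [ 0.4855 -0.0993  0.1015]
tab [ 0.4851 -0.0795  0.1032]
tabR [ 0.4838 -0.0607  0.1032]
gauge [0.7024 0.0315 0.0938]
padc1 [ 0.5718 -0.1649  0.1808]
padc2 [ 0.6126 -0.1649  0.1792]
tabfar [ 0.4951 -0.0781  0.106 ]
board [ 0.4645 -0.2301  0.012 ]
board [ 0.7129 -0.2261  0.012 ]
board [0.707  0.0448 0.012 ]
board left [0.4588 0.2753 0.012 ]
[ 0.4855 -0.081   0.1035] [ 0.4852 -0.0779  0.1035]
[ 0.5974 -0.1421  0.175 ] [ 0.5906 -0.1467  0.175 ]
```

Measurements agree with the given sizes: tab height 103 mm, pad about 171 mm high and 157 mm from the pivot, yaw about 0.015. I'll move with the gripper shut.

Call:
{"fn": "servo_tool", "kwargs": {"deltas": [[[0.2,-0.2,0,0.04],[0.4,-0.4,0,0.08],[0.6,-0.6,0,0.12],[0.8,-0.8,0,0.165],[1,-1,0,0.165]]], "claw": -1, "force": 40}}

```text
time: 1.2
eef_pos: [0.2629, 0.5544, 0.2315]
tcp_rot: [-0.504, 0.495, 0.504, 0.496]
contact_force: [0.4, 0.2, -0.1]
opening: 0.142
```

Call:
{"fn": "servo_tool", "kwargs": {"deltas": [[[0.2,-0.2,0,0],[0.4,-0.4,0,0],[0.6,-0.6,0,0],[0.8,-0.8,0,0],[1,-1,0,0]]]}}

```text
time: 1.7
eef_pos: [0.363, 0.4543, 0.2316]
tcp_rot: [0.504, -0.496, -0.504, -0.496]
contact_force: [0.0, -0.4, -0.3]
opening: -0.001
```

Call:
{"fn": "servo_tool", "kwargs": {"deltas": [[[0.2,-0.2,0,0],[0.4,-0.4,0,0],[0.6,-0.6,0,0],[0.8,-0.8,0,0],[0.9,-1,0,0]]]}}

```text
time: 2.2
eef_pos: [0.4537, 0.3541, 0.2315]
tcp_rot: [0.504, -0.496, -0.504, -0.496]
contact_force: [-0.1, -0.3, 0.4]
opening: -0.001
```

Call:
{"fn": "servo_tool", "kwargs": {"deltas": [[[0,-0.2,0,0],[0,-0.4,0,0],[0,-0.6,0,0],[0,-0.8,0,0],[0,-1,0,0]]]}}

```text
time: 2.7
eef_pos: [0.4522, 0.2544, 0.2315]
tcp_rot: [0.504, -0.496, -0.504, -0.496]
contact_force: [0.8, 0.1, 0.3]
opening: -0.003
```

Call:
{"fn": "servo_tool", "kwargs": {"deltas": [[[0,-0.2,0,0],[0,-0.4,0,0],[0,-0.6,0,0],[0,-0.8,0,0],[0,-1,0,0]]]}}

```text
time: 3.2
eef_pos: [0.4522, 0.1544, 0.2316]
tcp_rot: [0.504, -0.496, -0.504, -0.496]
contact_force: [-0.1, -0.4, 0.2]
opening: -0.005
```

Call:
{"fn": "servo_tool", "kwargs": {"deltas": [[[0,-0.2,0,0],[0,-0.4,0,0],[0,-0.6,0,0],[0,-0.8,0,0],[0,-1,0,0]]]}}

```text
time: 3.7
eef_pos: [0.4522, 0.0544, 0.2316]
tcp_rot: [0.504, -0.496, -0.504, -0.496]
contact_force: [0.4, 0.8, -0.9]
opening: -0.003
```

Call:
{"fn": "servo_tool", "kwargs": {"deltas": [[[0,-0.2,0,0],[0,-0.4,0,0],[0,-0.6,0,0],[0,-0.8,0,0],[0,-1,0,0]]]}}

```text
time: 4.2
eef_pos: [0.4522, -0.0456, 0.2316]
tcp_rot: [0.504, -0.496, -0.504, -0.496]
contact_force: [0.2, -0.2, -0.3]
opening: 0.001
```

Call:
{"fn": "servo_tool", "kwargs": {"deltas": [[[0,-0.17,0,0],[0,-0.34,-0.2,0],[0,-0.34,-0.45,0],[0,-0.34,-0.7,0],[0,-0.34,-0.9,0]]]}}

```text
time: 4.7
eef_pos: [0.4518, -0.0789, 0.1401]
tcp_rot: [-0.504, 0.496, 0.504, 0.496]
contact_force: [-0.7, -0.4, 0.1]
opening: 0.002
```

Call:
{"fn": "servo_tool", "kwargs": {"deltas": [[[0,0,-0.2,0],[0,0,-0.4,0],[0,0,-0.55,0],[0,0,-0.6,0],[0,0,-0.6,0]]]}}

```text
time: 5.2
eef_pos: [0.4519, -0.0786, 0.0809]
tcp_rot: [-0.504, 0.496, 0.505, 0.496]
contact_force: [0.1, 0.2, -0.4]
opening: 0.002
```

Run:
```python
from h import *
print(np.round(get_state()["eef_pos"],4))
a=read_camera("scene")[145:295,210:350]; b=read_camera("top")[150:310,310:470]
a=cv2.resize(a,(400,428)); b=cv2.resize(b,(400,400)); cv2.imwrite("pics/c.png",np.hstack([a[:400],b]))
```

```text
[ 0.4519 -0.0786  0.0809]
```

View pics/c.png

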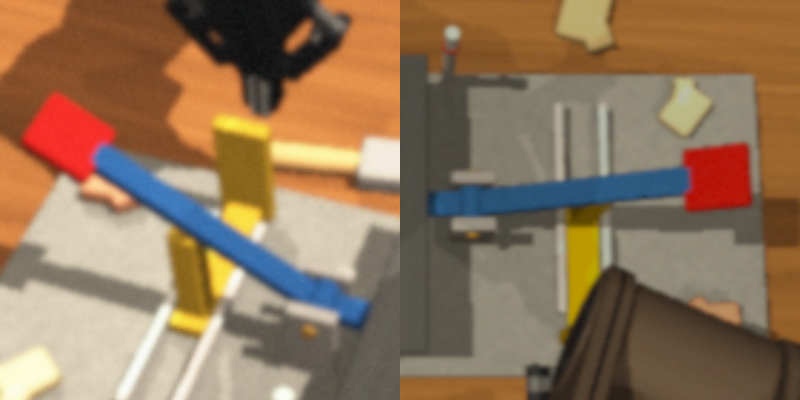

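The shut fingertips stand right behind the tab (about (260,105) left image), centred, with clear space around. Next: push.

Call:
{"fn": "servo_tool", "kwargs": {"deltas": [[[0.1,0,0,0],[0.2,0,0,0],[0.28,0,0,0],[0.36,0.01,0,0],[0.44,0.01,0,0]]]}}

```text
time: 5.8
eef_pos: [0.4969, -0.0778, 0.0814]
tcp_rot: [-0.504, 0.496, 0.504, 0.496]
contact_force: [-2.5, -1.0, 1.7]
opening: 0.001
```

Call:
{"fn": "servo_tool", "kwargs": {"deltas": [[[0.04,0,0,0],[0.08,0,0,0],[0.1,0,0,0],[0.12,0,0,0],[0.12,0,0,0]]]}}

```text
time: 6.3
eef_pos: [0.5084, -0.0776, 0.0812]
tcp_rot: [0.504, -0.496, -0.504, -0.496]
contact_force: [-0.6, 0.6, 0.3]
opening: 0.002
```

Call:
{"fn": "servo_tool", "kwargs": {"deltas": [[[0.02,0,0,0],[0.03,0,0,0],[0.04,0,0,0],[0.05,0,0,0],[0.06,0,0,0]]]}}

```text
time: 6.8
eef_pos: [0.5141, -0.0776, 0.0812]
tcp_rot: [-0.504, 0.496, 0.504, 0.496]
contact_force: [-1.5, 0.8, 0.6]
opening: 0.002
```

Call:
{"fn": "servo_tool", "kwargs": {"deltas": [[[0.01,0,0,0],[0.02,0,0,0],[0.03,0,0,0],[0.04,0,0,0],[0.04,0,0,0]]]}}

```text
time: 7.3
eef_pos: [0.5183, -0.0778, 0.0812]
tcp_rot: [0.504, -0.496, -0.504, -0.496]
contact_force: [-0.7, 1.5, -1.2]
opening: -0.001
```

Call:
{"fn": "servo_tool", "kwargs": {"deltas": [[[0.01,0,0,0],[0.02,0,0,0],[0.03,0,0,0],[0.04,0,0,0],[0.04,0,0,0]]]}}

```text
time: 7.8
eef_pos: [0.5192, -0.0778, 0.0812]
tcp_rot: [-0.502, 0.498, 0.507, 0.493]
contact_force: [-12.1, -0.1, 7.4]
opening: 0.001
```

End stop reached (12 N reaction at x = 0.519, 45 mm after contact). Back off, raise, and check.

Call:
{"fn": "servo_tool", "kwargs": {"deltas": [[[-0.1,0,0,0],[-0.2,0,0,0],[-0.35,0,0,0],[-0.4,0,0.2,0],[-0.4,0,0.4,0]]]}}

```text
time: 8.3
eef_pos: [0.4811, -0.0777, 0.1211]
tcp_rot: [-0.504, 0.496, 0.504, 0.496]
contact_force: [0.1, -0.4, 0.6]
opening: 0.001
```

Call:
{"fn": "servo_tool", "kwargs": {"deltas": [[[0,-0.1,0.2,0],[0,-0.2,0.4,0],[0,-0.3,0.6,0],[0,-0.5,0.8,0],[0,-0.7,1,0]]]}}

```text
time: 8.8
eef_pos: [0.4824, -0.1485, 0.2226]
tcp_rot: [0.505, -0.495, -0.503, -0.496]
contact_force: [0.7, 0.6, -0.6]
opening: 0.001
```

Run:
```python
from h import *
print(np.round(get_state()["eef_pos"],4))
a=read_camera("scene")[145:295,210:350]; b=read_camera("top")[150:310,310:470]
for c in("scene","top"): print([(np.round(d["at"],3).tolist(),round(d["p"],2)) for d in recognise(c,"lever_pad")[:2]])
a=cv2.resize(a,(400,428)); b=cv2.resize(b,(400,400)); cv2.imwrite("pics/d.png",np.hstack([a[:400],b]))
```

```text
[ 0.4824 -0.1485  0.2226]
[([0.594, -0.092, 0.132], 0.73)]
[([0.583, 0.147, 0.081], 0.47), ([0.592, -0.1, 0.139], 0.42)]
```

View pics/d.png

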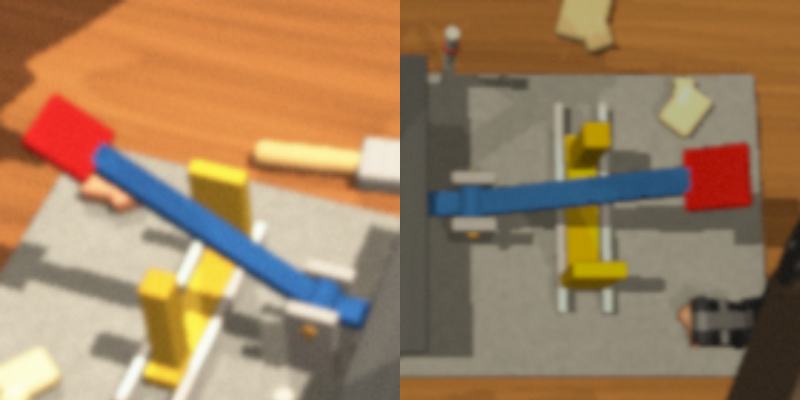

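The stop is fully in: the post (right image 597,137) is well past the lever. Now over the pad.

Call:
{"fn": "servo_tool", "kwargs": {"deltas": [[[0.2,0,0,0],[0.4,0,0,0],[0.6,0,0,0],[0.8,0,0,0],[1,0,0,0]]]}}

```text
time: 9.5
eef_pos: [0.5822, -0.1463, 0.2191]
tcp_rot: [-0.503, 0.496, 0.505, 0.495]
contact_force: [0.1, 0.5, 1.2]
opening: -0.0
```

Call:
{"fn": "servo_tool", "kwargs": {"deltas": [[[0.09,0,-0.1,0],[0.09,0,-0.2,0],[0.09,0,-0.27,0],[0.09,0,-0.32,0],[0.09,0,-0.36,0]]]}}

```text
time: 10.0
eef_pos: [0.5904, -0.1476, 0.1844]
tcp_rot: [-0.504, 0.496, 0.504, 0.496]
contact_force: [0.1, -0.1, -0.1]
opening: 0.002
```

Call:
{"fn": "servo_tool", "kwargs": {"deltas": [[[0,0,-0.02,0],[0,-0.01,-0.05,0],[0,-0.02,-0.08,0],[0,-0.04,-0.11,0],[0,-0.05,-0.13,0]]]}}

```text
time: 10.5
eef_pos: [0.5916, -0.1525, 0.1738]
tcp_rot: [-0.504, 0.495, 0.504, 0.496]
contact_force: [-2.6, 2.7, 6.7]
opening: -0.001
```

Call:
{"fn": "servo_tool", "kwargs": {"deltas": [[[0,-0.03,-0.06,0],[0,-0.06,-0.12,0],[0,-0.085,-0.18,0],[0,-0.11,-0.24,0],[0,-0.13,-0.3,0]]]}}

```text
time: 11.0
eef_pos: [0.592, -0.1675, 0.1452]
tcp_rot: [0.506, -0.496, -0.503, -0.495]
contact_force: [-4.1, -1.7, 9.5]
opening: 0.005
```

Call:
{"fn": "servo_tool", "kwargs": {"deltas": [[[0,-0.03,-0.08,0],[0,-0.055,-0.16,0],[0,-0.075,-0.24,0],[0,-0.095,-0.32,0],[0,-0.11,-0.4,0]]]}}

```text
time: 11.5
eef_pos: [0.5924, -0.18, 0.1056]
tcp_rot: [0.507, -0.497, -0.502, -0.495]
contact_force: [-4.3, -4.4, 9.3]
opening: 0.0
```

Call:
{"fn": "servo_tool", "kwargs": {"deltas": [[[0,-0.01,-0.08,0],[-0.01,-0.02,-0.16,0],[-0.01,-0.03,-0.24,0],[-0.01,-0.03,-0.32,0],[-0.01,-0.03,-0.4,0]]]}}

```text
time: 12.0
eef_pos: [0.5927, -0.1838, 0.0659]
tcp_rot: [0.508, -0.496, -0.501, -0.495]
contact_force: [-2.3, -6.4, 8.6]
opening: -0.002
```

Call:
{"fn": "servo_tool", "kwargs": {"deltas": [[[0,0,-0.04,0],[0,0,-0.08,0],[0,0.01,-0.12,0],[0,0.01,-0.16,0],[0,0.01,-0.18,0]]]}}

```text
time: 12.5
eef_pos: [0.5928, -0.1825, 0.0475]
tcp_rot: [0.508, -0.496, -0.501, -0.496]
contact_force: [-0.9, -5.2, 8.0]
opening: -0.001
```

Call:
{"fn": "servo_tool", "kwargs": {"deltas": [[[0,0,0,0],[0,0,0,0],[0,0,0,0],[0,0,0,0],[0,0,0,0]]]}}

```text
time: 13.0
eef_pos: [0.5928, -0.1825, 0.0473]
tcp_rot: [0.508, -0.496, -0.501, -0.495]
contact_force: [0.5, -5.1, 5.4]
opening: -0.003
```

Run:
```python
from h import *
s=get_state();print(np.round(s["eef_pos"],4),s["contact_force"])
cv2.imwrite("pics/e.png",cv2.resize(read_camera("scene")[150:350,170:470],(800,533),interpolation=cv2.INTER_CUBIC))
b=read_camera("top")[140:320,190:540]; cv2.imwrite("pics/f.png",cv2.resize(b,(800,411)))
```

```text
[ 0.5928 -0.1825  0.0473] [ 0.48721595 -5.0744956   5.44819643]
```

View pics/e.png

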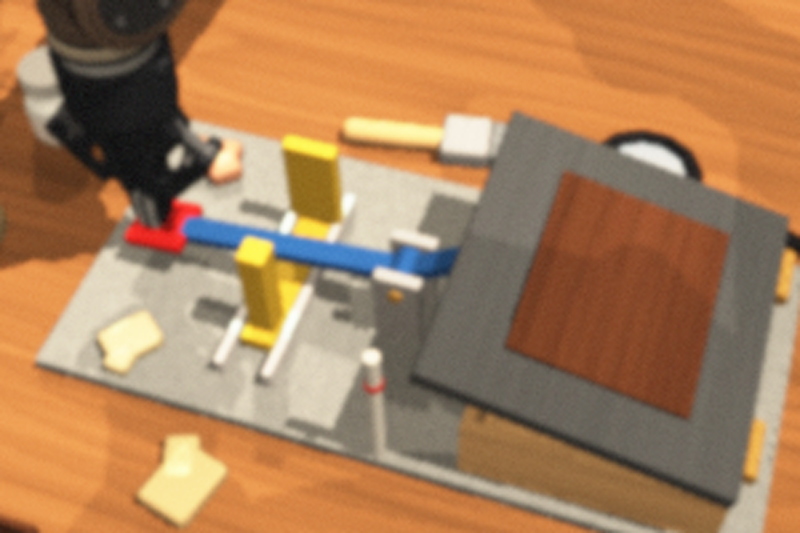

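View pics/f.png

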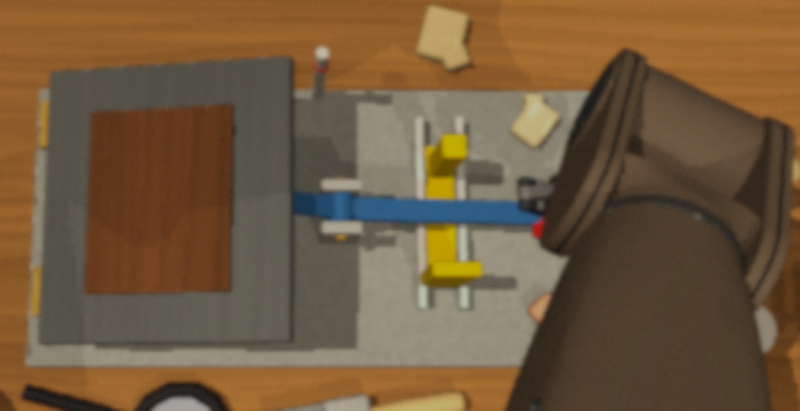

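The lid is open and everything else is undisturbed. I'll relieve the sideways force, press a little further, and check the lid edge height.

Call:
{"fn": "servo_tool", "kwargs": {"deltas": [[[0,-0.01,-0.01,0],[0,-0.02,-0.03,0],[0,-0.02,-0.05,0],[0,-0.02,-0.06,0],[0,-0.02,-0.06,0]]]}}

```text
time: 13.6
eef_pos: [0.5927, -0.1822, 0.0409]
tcp_rot: [0.506, -0.495, -0.502, -0.497]
contact_force: [1.5, -0.2, 6.6]
opening: 0.003
```

Run:
```python
from h import *
s=get_state();print(np.round(s["eef_pos"],4),s["contact_force"])
cv2.imwrite("pics/g.png",np.hstack([cv2.resize(read_camera("scene")[190:310,210:370],(800,600),interpolation=cv2.INTER_CUBIC)]))
cv2.imwrite("pics/top_g.png",read_camera("top"))
p=P("scene");A=p[:,:3];o=-np.linalg.solve(A,p[:,3]);d=np.linalg.solve(A,[325.6,291.75,1]);print(o+d*(.7024-o[0])/d[0])
for q in("lid_edge","lever_pad"):
  for c in ("scene","top"): print(q,c,[(np.round(d["at"],3).tolist(),round(d["p"],2)) for d in recognise(c,q)[:1]])
```

```text
[ 0.5927 -0.1822  0.0409] [ 1.50393005 -0.19353746  6.59800935]
[0.7024     0.05929782 0.11974146]
lid_edge scene [([0.609, 0.158, 0.103], 0.97)]
lid_edge top [([0.582, 0.146, 0.107], 0.57)]
lever_pad scene [([0.596, -0.074, 0.05], 0.7)]
lever_pad top [([0.591, -0.045, 0.059], 0.85)]
```

View pics/g.png

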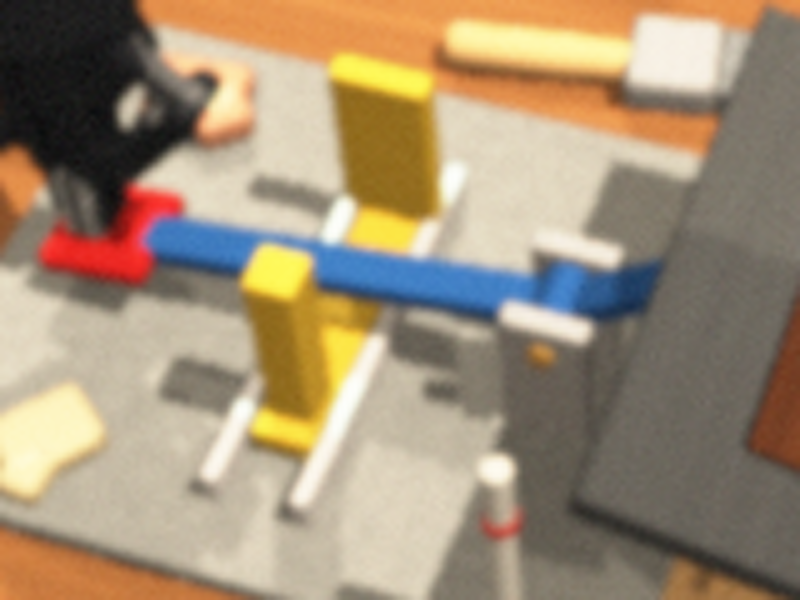

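Call:
{"fn": "servo_tool", "kwargs": {"deltas": [[[0,0,0,0],[0,0,0,0],[0,0,0,0],[0,0,0,0],[0,0,0,0]]]}}

```text
time: 14.4
eef_pos: [0.5927, -0.1822, 0.0409]
tcp_rot: [0.506, -0.495, -0.502, -0.497]
contact_force: [0.4, -0.1, 5.9]
opening: -0.001
```

```bash
python3 -c "
from plant import *
s=get_state();print(s['eef_pos'],s['contact_force'],s['time'])
if s['contact_force'][2]>2: print(sign_off())"
```

```text
[ 0.59266183 -0.18216642  0.04091623] [ 0.42735774 -0.08352566  5.91227027] 14.4
the job is handed in; nothing more can be done
None
```

The lid is open and I handed the job in at 14.4 s, with the shut fingertips still holding the red pad down at about 6 N.

- **Stop:** I pushed the yellow stop by its tab until it met its end stop, after about 45 mm of travel and with a 12 N reaction. A picture then showed its post well past the lever.
- **Lever:** I pressed the pad down along its arc to a tip height of 41 mm. By my estimate that puts the lever at about 0.75 rad, just short of its own end stop.
- **Lid edge:** One pixel-ray estimate, taken just before the last 6 mm of pressing, put the free edge about 120 mm above the table; the geometry predicts roughly 110–115 mm. The red line is at 100 mm.
- **Surroundings:** In the last pictures the sherds, brush, magnifier and jar looked undisturbed. The cone was mostly out of those crops, and I made no separate check of it.

**Disagreements:** The networks' `lever_pad` and `stop_tab` points were centimetres off, because they mark the middle of the whole part. I used my own two-view measurements instead. My gauge-line height came out at 94 mm rather than 100 mm. During pressing there was a sideways force of about 5–6 N on the pad, which I relieved before handing in.

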